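Open the tube-label printer for a roll change

TASK

The roll in the tube-label printer is nearly spent. With one fingertip on each of the two green release keys, press both keys down together and keep them down until the dark cover has sprung part-way up and stopped; then push the cover gently the rest of the way back until it rests fully open against its stop, and leave it so. Nothing is to be pinched or picked up, and the label roll, amber bottle and tape stay where they are.

Things in the scene. Friction and masses are not known exactly. Their poses are not given: they have to be found in the camera images.
- printer: Desktop label printer, light grey, 200 (x) x 128 (y) mm, immovable, turned up to 0.45 rad. Origin on the worktop; x points to its rear, y to its left, z up. Front block, x -106 to -46 mm, with a flat deck at z = 100 mm that carries the keys; behind it the dark cover (x -54 to +88 mm, top at z = 115 mm when shut). Fully open, the cover stands over x = +85 to +157 mm, up to z = 195 mm.
- key_left (a joint): Left release key: 0 = up, 0.006 m = fully down. Straight vertical travel, sprung: 1.5 N at the start, 4.5 N fully down; comes back up when let go. At about 4 mm it draws its own hook clear of the cover; the cover is held until both hooks are clear at the same time.
- key_right (a joint): Right release key, the same as the left.
- cap_left: Green finger pad of the left key, 24 (x) x 26 (y) mm, rounded edges; its top stands 10 mm above the grey deck when up and 4 mm when fully down. Origin at deck height in its centre (key up), at x = -80, y = +30 mm of the printer.
- cap_right: Green finger pad of the right key, the same, at x = -80, y = -30 mm of the printer (60 mm from the left one, centre to centre).
- key_left_top (a point): Centre of the top face of the left green pad (110 mm above the worktop when up; moves with the key).
- key_right_top (a point): Centre of the top face of the right green pad.
- cover (a joint): Cover angle, rad: 0 = shut and latched, 0.6 = sprung up by its lift spring (within a second after both hooks clear), 1.6 = fully open against its stop. Above 0.6 it is free and lightly damped: let go below about 0.95 it sinks back to 0.6, well beyond that it falls slowly (a few seconds) to the stop and stays.
- cover_shell: The dark grey cover with a clear window, a box 134 (x) x 122 (y) x 63 mm, open underneath and at the front but for a 12 mm skirt below the lip, 0.18 kg. Origin on the hinge; axes as the printer's when shut.
- cover_lip (a point): Centre of the finger lip, a round bar 8 mm thick, 76 mm long along y at the cover's top front edge, 137 mm in front of and 60 mm above the hinge when shut; moves on a circle of 150 mm radius about the hinge. With the cover sprung up it stands about 67 mm higher and 58 mm further back. Pushed to the rear (printer's +x) and a little up, it opens the cover.
- cover_hinge (a point): Middle of the cover's hinge axis (along the printer's y), fixed at x = +88 mm, z = 52 mm of the printer.
- label_roll: Fresh roll of white labels standing on end, 72 mm diameter, 50 mm high, loose; origin centre of its underside. A bystander.
- amber_bottle: Amber bottle with black cap, 33 mm diameter, 68 mm high, loose; origin centre of its underside. A bystander.
- tape: Roll of masking tape lying flat, 86 mm diameter, 18 mm high, loose; origin centre of its underside. A bystander.

How it is judged:
By the outcome, as a careful person would: the job done as asked, in the order asked, and still so for the second after the job is handed in, with the robot touching nothing.
It also fails if it takes over 45 s, if anything falls off the work surface, if the arm or the gripper's body presses on something with over 40 N, if the wrist force passes 120 N, or if a joint passes its speed limit or range.

ROBOT

A 6-joint arm with a two-finger parallel gripper is mounted at the origin on a cart in front of the work surface, level with it; the furniture and walls round the work are solid. World frame = base frame: x ahead of the robot, y to its left, z up, the work surface at z = 0. Lengths are in m, angles in rad, forces in N, time in s.
With the tool pointing down it reaches from about 0.3 to 0.775 m from the base axis. Payload 14.6 kg.
Tool frame: the origin (TCP) lies at the very end of the fingers, on their centre line; the grasp point (between the pads) lies 19 mm behind it; z points along the fingers, y is the line along which they close (so a half turn about z gives the same grasp; the last joint's range is limited). The gripper opens to 94 mm and grips with 3 to 60 N. Pads are 16 mm wide; open, the fingers measure 119 mm over their backs; the gripper's body (75 mm by 177 mm) begins 78 mm behind the grasp point.
Start: joints at [1.215, 0.3, 1.521, -0, 1.321, -0.067], TCP at [0.157, 0.527, 0.205] pointing down, gripper open.
Joint ranges: [-3.03, 3.03], [-0.79, 2.21], [0.23, 2.52], [-1.04, 4.18], [0, 3.07], [-2.55, 2.55]. Speed limits (rad/s): [2.22, 2.22, 2.57, 3.14, 3.14, 3.14].

INTERFACE

Orientations are given as [roll, pitch, yaw] about the fixed x, y, z axes, in that order (R = Rz(yaw) Ry(pitch) Rx(roll)).
In Python, from station import * gives the robot as it stands.
- The arm moves only by the tool jog_arm, never from a script. Its argument "rows" is a list of rows, each a list of 3 entries, a list of its own where there are three numbers: the shift along the tool's x, y, z in m, then the turn about the tool's z in degrees, then the finger opening in m, from 0 to 0.094. A call has 1 to 12 rows; each row shifts and turns the commanded pose from where the row before left it, along the tool's axes as they then stand; what a row does not reach is not made up. A row lasts 1/12 s, in which the tool goes at most 41.7 mm and 7.16 degrees, less where a joint would pass 70% of its speed; a pose out of reach is approached as far as the arm can. A call is refused whole if a number of a shift passes 0.0417 or a number of a turn 7.16, either way. A call with a gripper value outside its range is refused whole. The fingers move at their own pace and stop on an object; "squeeze" is the grip in N (left out, the last holds). Time passes only in rows, so rows that do not move let the fingers close. It gives the time, the measured TCP pose, the force, the opening and the grip force at its end, in the units of the state.
- get_obs(): the state, without advancing time (a new reading comes with each control period).
- camera(name): name is "scene" or "top" or "wrist"; returns a dict with "image" (384x512x3 uint8, red, green, blue), "range_z" (384x512 float32, m along the optical axis (not along the pixel's ray), 0 where there is no reading), "K" (3x3 intrinsics, pixels), "k1" (the pictures are not rectified: a ray, as slopes to the right and down, at radius r is drawn at 1 + k1 r^2 times it, then the intrinsics apply), "world_from_camera" (4x4, takes a point from camera to world coordinates); the wrist camera has in their place "T_tool_cam" (4x4, takes a point from camera to tool coordinates, whose origin is the TCP and whose axes are the flange's). Camera axes: x right, y up, looking along -z (the intrinsics and any distortion apply to the point x, -y, -z); pixel columns grow to the right and rows downward; lengths in m; the calibration is good to about 2 mm. A picture is of the moment at which its call begins: read the wrist's pose just before it.
- hand_in(): hands the job in; it is judged then, once.
Trained networks look in a picture, given as the dict that the camera call returned (one of the last four; its "shot" number tells which), for a name from the list of things; names that differ only in an ending like _2 or _b are one class to them, and where a whole thing is asked for, a point or a joint stands for the part that bears it (a point fixed in the world has none). Each returns a list of dicts, best first, with "p" (0 to 1); they miss things now and then, are a little off and sometimes report something else, mostly with a low value. They report only what shows in the picture. A call takes as long as a camera call.
- search_frame(label, picture): "at" ([column, row] as shares, 0 to 1, of the picture: columns of its width, rows of its height, amid what is visible of it).
- spot_point(label, picture): "at" ([column, row] as shares, 0 to 1, of the picture: columns of its width, rows of its height: a listed point, or the origin of a listed thing).
The state is a dict: "time_s": time; "qpos": joint angles; "joint_vel": joint speeds; "tau": joint torques, N m; "ee_pos": TCP position; "eef_rot": TCP orientation; "force": force on the tool from outside, world axes, zero at the start; "moment": the same for the moment, N m; "grip_width": finger opening in m; "grip_force": force on a finger pad.
Only numpy, scipy, OpenCV 4.12 (cv2) and the standard library are available. Lean on these libraries where they do the work, as an engineer would, in place of code of your own. Each camera call takes 0.05 s, during which the arm holds its last target. There are 200 camera calls.

## Working session

There is one attempt and no reset: what is moved stays moved. The work goes in short steps, Python scripts to look and compute and a tool call to move; the robot and the scene stay as the last step left them, time stands still between calls to the robot, and variables do not carry over. Pictures are saved under pics/ and viewed, at most 10 in all, crops included, and the job is handed in when it is done.

Besides the shell and the picture viewer there is one more tool, called after "Emit:" as name(argument=value, ...), one argument or row to a line, values as JSON. jog_arm: Moves the arm, as the interface text tells. Its arguments: {"type":"object","properties":{"rows":{"type":"array","items":{"type":"array"}},"squeeze":{"type":"number"}},"required":["rows"]}

```bash
mkdir -p pics
cat > h.py <<'E'
from station import *
import numpy as np, cv2
from scipy.spatial.transform import Rotation as R
def deproj(pic,at,T,z=None,plane=None):
    h,w=pic["range_z"].shape;u,v=at[0]*w,at[1]*h
    K=np.array(pic["K"]);d=np.array([(u-K[0,2])/K[0,0],(v-K[1,2])/K[1,1]]);s=d.copy()
    for _ in range(20): s=d/(1+pic["k1"]*(s@s))
    ray=np.array([s[0],-s[1],-1.]);T=np.array(T)
    if plane is not None:
        r=T[:3,:3]@ray;t=(plane-T[2,3])/r[2];return T[:3,3]+t*r
    z=pic["range_z"][int(v),int(u)] if z is None else z
    return T[:3,:3]@(ray*z)+T[:3,3]
def tool(o):
    T=np.eye(4);T[:3,:3]=R.from_euler('xyz',o["eef_rot"]).as_matrix();T[:3,3]=o["ee_pos"];return T
def save(pic,n): cv2.imwrite("pics/"+n+".png",cv2.cvtColor(pic["image"],cv2.COLOR_RGB2BGR))
E
python3 - <<'E'
from h import *
np.set_printoptions(precision=4,suppress=True)
o=get_obs();print(o)
for n in("top","scene"):
    p=camera(n);save(p,n+"0");T=p["world_from_camera"]
    for l,z in(("key_left_top",.11),("key_right_top",.11),("cover_lip",.111),("cover_hinge",.052)):
        for r in spot_point(l,p)[:2]: print(n,l,r,deproj(p,r["at"],T),deproj(p,r["at"],T,plane=z))
    for l in("label_roll","amber_bottle","tape","printer"):
        for r in spot_point(l,p)[:1]: print(n,l,r,deproj(p,r["at"],T,plane=0))
E
cd pics; python3 -c "
import cv2,numpy as np
a=np.hstack([cv2.imread('top0.png'),cv2.imread('scene0.png')]);cv2.imwrite('both.png',cv2.resize(a,(800,300),interpolation=cv2.INTER_AREA))"
```

```text
{'time_s': 0.0, 'qpos': array([ 1.2154,  0.3005,  1.5216,  0.    ,  1.3207, -0.0666]), 'joint_vel': array([ 0.0016, -0.0006, -0.0009, -0.0003, -0.0012, -0.0001]), 'tau': array([ -0.0005, -53.1807, -35.2736,   0.0708,   0.0244,  -0.0001]), 'ee_pos': array([0.1565, 0.527 , 0.2049]), 'eef_rot': array([-3.1404, -0.0001,  2.8528]), 'force': array([ 0.2122,  0.6005, -0.5486]), 'moment': array([-0.0581, -0.0354, -0.0481]), 'grip_force': 0.0, 'grip_width': 0.09399130222932489}
top key_left_top {'at': [0.401, 0.6026], 'p': 0.67} [0.4242 0.1546 0.1124] [0.4242 0.1549 0.11  ]
top key_right_top {'at': [0.4592, 0.6029], 'p': 0.68} [0.423  0.0864 0.1113] [0.423  0.0865 0.11  ]
top cover_lip {'at': [0.4373, 0.5615], 'p': 0.89} [0.4598 0.1116 0.1138] [0.4598 0.1117 0.111 ]
top cover_lip {'at': [0.4543, 0.6026], 'p': 0.41} [0.4233 0.0923 0.1091] [0.4233 0.0922 0.111 ]
top label_roll {'at': [0.273, 0.4125], 'p': 0.67} [0.6106 0.3317 0.    ]
top amber_bottle {'at': [0.7387, 0.6417], 'p': 0.77} [ 0.3776 -0.272   0.    ]
top printer {'at': [0.4408, 0.519], 'p': 0.67} [0.5031 0.1133 0.    ]
scene key_left
[... 190 characters left out ...]
cene key_right_top {'at': [0.4143, 0.4586], 'p': 0.24} [0.4305 0.1541 0.1087] [0.4294 0.1524 0.11  ]
scene cover_lip {'at': [0.574, 0.7654], 'p': 0.59} [ 0.3684 -0.2854  0.0211] [ 0.3065 -0.3468  0.111 ]
scene cover_lip {'at': [0.4432, 0.4674], 'p': 0.56} [0.4949 0.1716 0.0634] [0.4528 0.1098 0.111 ]
scene cover_hinge {'at': [0.5215, 0.4737], 'p': 0.86} [0.5545 0.0488 0.0949] [0.5974 0.0999 0.052 ]
scene label_roll {'at': [0.4441, 0.4253], 'p': 0.55} [0.6134 0.3398 0.    ]
scene amber_bottle {'at': [0.5746, 0.7646], 'p': 0.73} [ 0.3843 -0.2706  0.    ]
scene tape {'at': [0.368, 0.4716], 'p': 0.67} [0.4428 0.3219 0.    ]
scene printer {'at': [0.4682, 0.5245], 'p': 0.74} [0.5097 0.1252 0.    ]
```

View pics/both.png

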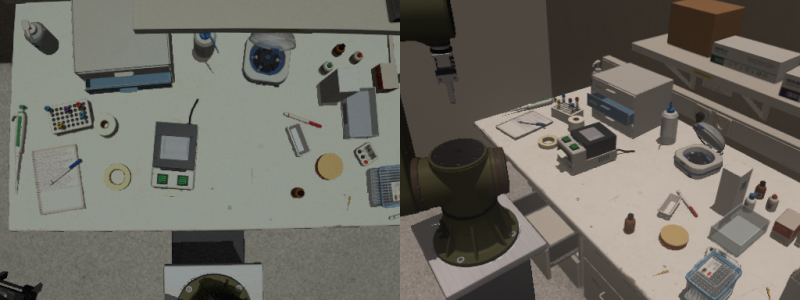

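The top view shows the printer around (175,155), with the green keys near (162,180) and (182,180). It is yawed only slightly. I'll refine this with colour segmentation of the green pads.

```bash
cat >> h.py <<'E'
def pads(pic,T,z=.11):
    h=cv2.cvtColor(pic["image"],cv2.COLOR_RGB2HSV);m=cv2.inRange(h,(45,90,30),(85,255,255))
    m=cv2.morphologyEx(m,cv2.MORPH_CLOSE,np.ones((5,5)))
    n,l,s,c=cv2.connectedComponentsWithStats(m)
    return [(s[i,4],c[i],deproj(pic,c[i]/[m.shape[1],m.shape[0]],T,plane=z)) for i in range(1,n) if s[i,4]>60]
E
python3 - <<'E'
from h import *
p=camera("top")
for x in pads(p,p["world_from_camera"]): print(x)
i=p["image"][180:260,180:280];cv2.imwrite("pics/c.png",cv2.resize(cv2.cvtColor(i,cv2.COLOR_RGB2BGR),None,fx=6,fy=6))
E
```

```text
(np.int32(136), array([ 23.55882353, 167.78676471]), array([0.57827117, 0.58520232, 0.11      ]))
(np.int32(124), array([207.31451613, 228.83870968]), array([0.43001174, 0.15020993, 0.11      ]))
(np.int32(120), array([233.275     , 230.70833333]), array([0.4248943 , 0.09065517, 0.11      ]))
```

View pics/c.png

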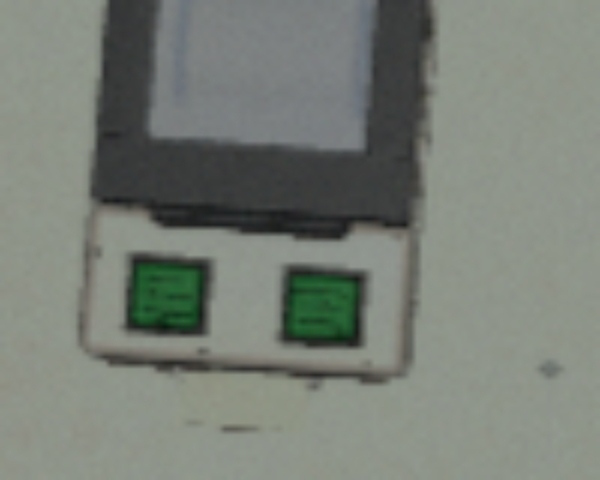

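The crop shows both pads clearly, and the printer yaw is about -4.9°. Key midpoint is at about (0.4275, 0.1204).

Emit:
jog_arm(
  rows=[
    [[-0.026,-0.0217,0],0,0.048],
    [[-0.026,-0.0217,0],0,0.048],
    [[-0.026,-0.0217,0],0,0.048],
    [[-0.026,-0.0217,0],0,0.048],
    [[-0.026,-0.0217,0],0,0.048],
    [[-0.026,-0.0217,0],0,0.048],
    [[-0.026,-0.0217,0],0,0.048],
    [[-0.026,-0.0217,0],0,0.048],
    [[-0.026,-0.0217,0],0,0.048],
    [[-0.026,-0.0217,0],0,0.048],
    [[-0.026,-0.0217,0],0,0.048],
    [[-0.026,-0.0217,0],0,0.048],
  ],
)

```text
time_s: 1.95
ee_pos: [0.3822, 0.1872, 0.2057]
eef_rot: [3.141, 0.001, 2.853]
force: [-0.2, 0.3, 0.1]
grip_width: 0.0478
grip_force: 0.0
```

Emit:
jog_arm(
  rows=[
    [[-0.021,-0.0175,0],0,0.048],
    [[-0.021,-0.0175,0],0,0.048],
    [[-0.021,-0.0175,0],0,0.048],
    [[0,0,0],-3.9,0.048],
    [[0,0,0],-3.9,0.048],
    [[0,0,0],-3.8,0.048],
    [[0,0,0],0,0.048],
    [[0,0,0],0,0.048],
  ],
)

```text
time_s: 2.62
ee_pos: [0.427, 0.1205, 0.2055]
eef_rot: [3.142, 0.0, 3.053]
force: [0.9, -0.2, -0.3]
grip_width: 0.048
grip_force: 0.0
```

Run:
```python
from h import *
o=get_obs();print(o["ee_pos"],o["eef_rot"],o["grip_width"],o["time_s"],o["force"])
p=camera("wrist");save(p,"w1");T=tool(o)@np.array(p["T_tool_cam"])
for x in pads(p,T): print(x)
for l in("key_left_top","key_right_top"):
  for r in spot_point(l,p)[:2]: print(l,r,deproj(p,r["at"],T,plane=.11),deproj(p,r["at"],T))
```

```text
[0.42699398 0.12049289 0.20549455] [3.14153353e+00 9.55467259e-05 3.05319844e+00] 0.047974111571821805 2.6167 [ 0.88758069 -0.15153287 -0.26961826]
(np.int32(748), array([224.73529412, 191.40374332]), array([0.42426857, 0.09330308, 0.11      ]))
(np.int32(758), array([291.30079156, 191.27308707]), array([0.42951894, 0.15224411, 0.11      ]))
key_left_top {'at': [0.5764, 0.5057], 'p': 0.61} [0.43251719 0.15546505 0.11      ] [0.43237346 0.15541674 0.11049139]
key_right_top {'at': [0.4396, 0.4891], 'p': 0.71} [0.42102017 0.09398854 0.11      ] [0.42084228 0.094077   0.11070931]
```

View pics/w1.png

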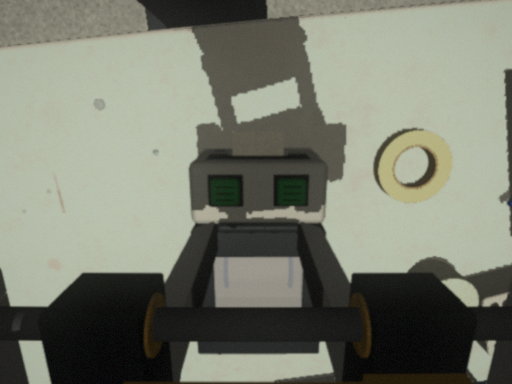

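The wrist view shows both pads, at (225,191) and (291,191), aligned with the fingers. I'll shift 1 mm and descend.

Emit:
jog_arm(
  rows=[
    [[0,0.001,0.02],0,0.048],
    [[0,0,0.02],0,0.048],
    [[0,0,0.02],0,0.048],
    [[0,0,0.015],0,0.048],
    [[0,0,0.01],0,0.048],
    [[0,0,0.005],0,0.048],
    [[0,0,0],0,0.048],
    [[0,0,0],0,0.048],
  ],
)

```text
time_s: 3.43
ee_pos: [0.4274, 0.1216, 0.116]
eef_rot: [3.141, 0.001, 3.055]
force: [-0.0, -0.3, 0.2]
grip_width: 0.0479
grip_force: 0.0
```

Emit:
jog_arm(
  rows=[
    [[0,0,0.002],0,0.048],
    [[0,0,0.002],0,0.048],
    [[0,0,0.002],0,0.048],
    [[0,0,0.002],0,0.048],
    [[0,0,0.002],0,0.048],
    [[0,0,0.001],0,0.048],
    [[0,0,0],0,0.048],
    [[0,0,0],0,0.048],
  ],
)

```text
time_s: 4.1
ee_pos: [0.4274, 0.1215, 0.1049]
eef_rot: [3.141, 0.001, 3.055]
force: [-2.1, -0.0, 7.8]
grip_width: 0.048
grip_force: 3.9
```

Emit:
jog_arm(
  rows=[
    [[0,0,0.001],0,0.048],
    [[0,0,0],0,0.048],
    [[0,0,0],0,0.048],
    [[0,0,0],0,0.048],
    [[0,0,0],0,0.048],
    [[0,0,0],0,0.048],
    [[0,0,0],0,0.048],
    [[0,0,0],0,0.048],
    [[0,0,0],0,0.048],
    [[0,0,0],0,0.048],
    [[0,0,0],0,0.048],
    [[0,0,0],0,0.048],
  ],
)

```text
time_s: 5.1
ee_pos: [0.4274, 0.1215, 0.1042]
eef_rot: [3.141, 0.001, 3.055]
force: [-3.6, -1.1, 10.1]
grip_width: 0.0478
grip_force: 5.4
```

Run:
```python
from h import *
o=get_obs();print(o["force"],o["time_s"])
for n in("scene","top"):
    p=camera(n);save(p,n+"2")
    for r in spot_point("cover_lip",p)[:3]: print(n,r,deproj(p,r["at"],p["world_from_camera"]))
a=cv2.imread("pics/scene2.png")[120:260,160:320];b=cv2.imread("pics/top2.png")[150:290,150:310]
cv2.imwrite("pics/c2.png",cv2.resize(np.hstack([a,b]),None,fx=2.5,fy=2.5))
```

```text
[-3.60489859 -1.05295269 10.07573723] 5.1
scene {'at': [0.476, 0.3974], 'p': 0.62} [0.51250263 0.10787246 0.18156974]
top {'at': [0.4334, 0.4841], 'p': 0.77} [0.52294591 0.11142023 0.17818157]
```

View pics/c2.png

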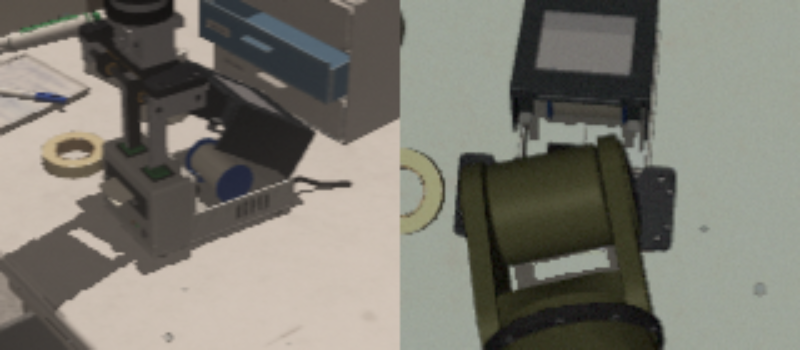

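The cover has sprung up: lip at z≈0.179, and in the scene crop it stands clear of the gripper, with its front edge at about (210,120). Next I lift off the keys, narrow the fingers and approach the lip from the front.

Emit:
jog_arm(
  rows=[
    [[0,0,-0.006],0,0.048],
    [[0,0,-0.01],0,0.048],
    [[0,0,-0.014],0,0.02],
    [[0,0,-0.014],0,0.02],
    [[0,0,-0.012],0,0.02],
    [[0,0,0],0,0.02],
    [[-0.015,0,0],0,0.02],
    [[-0.015,0,0],0,0.02],
    [[-0.015,0,0],0,0.02],
    [[-0.01,0,0],0,0.02],
    [[-0.006,0,0],0,0.02],
    [[0,0,0],0,0.02],
  ],
)

```text
time_s: 6.3
ee_pos: [0.4882, 0.116, 0.1588]
eef_rot: [-3.141, -0.001, 3.055]
force: [0.4, 0.4, -0.9]
grip_width: 0.0201
grip_force: 0.0
```

Emit:
jog_arm(
  rows=[
    [[-0.004,0,0],0,0.02],
    [[-0.004,0,0],0,0.02],
    [[-0.004,0,-0.002],0,0.02],
    [[-0.004,0,-0.002],0,0.02],
    [[-0.004,0,-0.002],0,0.02],
    [[-0.004,0,-0.002],0,0.02],
    [[-0.004,0,-0.002],0,0.02],
    [[-0.004,0,-0.002],0,0.02],
  ],
)

```text
time_s: 6.97
ee_pos: [0.5201, 0.1134, 0.1717]
eef_rot: [3.142, 0.0, 3.055]
force: [-1.0, -0.3, 1.4]
grip_width: 0.02
grip_force: 0.4
```

Emit:
jog_arm(
  rows=[
    [[-0.004,0,-0.0015],0,0.02],
    [[-0.004,0,-0.0015],0,0.02],
    [[-0.004,0,-0.0015],0,0.02],
    [[-0.004,0,-0.0015],0,0.02],
    [[-0.004,0,-0.0015],0,0.02],
    [[-0.004,0,-0.001],0,0.02],
    [[-0.004,0,-0.001],0,0.02],
    [[-0.004,0,-0.001],0,0.02],
  ],
)

```text
time_s: 7.63
ee_pos: [0.552, 0.1106, 0.182]
eef_rot: [-3.142, -0.0, 3.055]
force: [-0.1, -0.2, -0.1]
grip_width: 0.0202
grip_force: 0.1
```

Run:
```python
from h import *
o=get_obs();print(o["force"],o["ee_pos"])
for n in("scene","top"):
    p=camera(n);save(p,n+"3")
    for r in spot_point("cover_lip",p)[:3]: print(n,r,deproj(p,r["at"],p["world_from_camera"]))
a=cv2.imread("pics/scene3.png")[100:240,160:320];b=cv2.imread("pics/top3.png")[130:270,150:310]
cv2.imwrite("pics/c3.png",cv2.resize(np.hstack([a,b]),None,fx=2.5,fy=2.5))
```

```text
[-0.12362821 -0.18922014 -0.05765944] [0.55201227 0.11063896 0.18199419]
scene {'at': [0.5109, 0.3768], 'p': 0.7} [0.5605689  0.08578437 0.20164332]
```

View pics/c3.png

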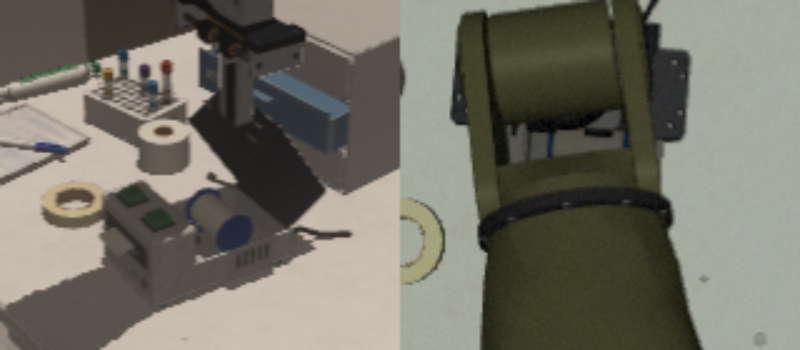

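The scene crop shows the fingers at (235,110) pushing the cover, which is about 1.0 rad open. The bystanders have not moved, so I'll continue.

Emit:
jog_arm(
  rows=[
    [[-0.004,0,-0.0007],0,0.02],
    [[-0.004,0,-0.0007],0,0.02],
    [[-0.004,0,-0.0006],0,0.02],
    [[-0.004,0,0],0,0.02],
    [[-0.004,0,0],0,0.02],
    [[-0.004,0,0],0,0.02],
    [[-0.004,0,0],0,0.02],
    [[-0.004,0,0.0006],0,0.02],
    [[-0.004,0,0.0006],0,0.02],
    [[-0.004,0,0.0006],0,0.02],
    [[-0.004,0,0.0006],0,0.02],
    [[-0.004,0,0.0006],0,0.02],
  ],
)

```text
time_s: 8.83
ee_pos: [0.5998, 0.1065, 0.1808]
eef_rot: [-3.142, -0.0, 3.055]
force: [0.4, 0.3, 0.3]
grip_width: 0.0199
grip_force: 0.0
```

Emit:
jog_arm(
  rows=[
    [[-0.004,0,0.0008],0,0.02],
    [[-0.004,0,0.001],0,0.02],
    [[-0.004,0,0.001],0,0.02],
    [[-0.004,0,0.001],0,0.02],
    [[-0.003,0,0.001],0,0.02],
    [[-0.003,0,0.001],0,0.02],
    [[0,0,0],0,0.02],
  ],
)

```text
time_s: 9.42
ee_pos: [0.6217, 0.1046, 0.1748]
eef_rot: [-3.142, -0.0, 3.055]
force: [0.3, 0.2, -0.5]
grip_width: 0.0199
grip_force: 0.0
```

Emit:
jog_arm(
  rows=[
    [[-0.003,0,0.001],0,0.02],
    [[-0.003,0,0.001],0,0.02],
    [[-0.002,0,0.001],0,0.02],
    [[-0.002,0,0],0,0.02],
    [[-0.001,0,0],0,0.02],
    [[0,0,0],0,0.02],
    [[0,0,0],0,0.02],
    [[0,0,0],0,0.02],
    [[0,0,0],0,0.02],
    [[0,0,0],0,0.02],
    [[0,0,0],0,0.02],
    [[0,0,0],0,0.02],
  ],
)

```text
time_s: 10.42
ee_pos: [0.6323, 0.1037, 0.1722]
eef_rot: [3.142, 0.0, 3.055]
force: [-1.4, -0.1, 0.0]
grip_width: 0.0198
grip_force: 0.0
```

Emit:
jog_arm(
  rows=[
    [[-0.001,0,0],0,0.02],
    [[-0.001,0,0],0,0.02],
    [[-0.001,0,0],0,0.02],
    [[-0.001,0,0],0,0.02],
    [[0,0,0],0,0.02],
    [[0,0,0],0,0.02],
  ],
)

```text
time_s: 10.92
ee_pos: [0.6363, 0.1033, 0.1721]
eef_rot: [3.142, -0.0, 3.055]
force: [0.4, -0.5, 0.1]
grip_width: 0.02
grip_force: 0.0
```

Emit:
jog_arm(
  rows=[
    [[0.01,0,0],0,0.02],
    [[0.02,0,0],0,0.02],
    [[0.02,0,0],0,0.02],
    [[0.02,0,0],0,0.02],
    [[0.02,0,-0.02],0,0.02],
    [[0.02,0,-0.03],0,0.02],
    [[0.02,0,-0.03],0,0.02],
    [[0.02,0,-0.02],0,0.02],
    [[0.02,0,0],0,0.02],
    [[0.02,0,0],0,0.02],
    [[0.01,0,0],0,0.02],
    [[0,0,0],0,0.02],
  ],
)

```text
time_s: 11.92
ee_pos: [0.436, 0.1208, 0.2727]
eef_rot: [3.141, 0.001, 3.056]
force: [0.6, -0.6, -0.1]
grip_width: 0.0201
grip_force: 0.0
```

Emit:
jog_arm(
  rows=[
    [[0,0,0],0,0.02],
    [[0,0,0],0,0.02],
    [[0,0,0],0,0.02],
    [[0,0,0],0,0.02],
    [[0,0,0],0,0.02],
    [[0,0,0],0,0.02],
    [[0,0,0],0,0.02],
    [[0,0,0],0,0.02],
    [[0,0,0],0,0.02],
    [[0,0,0],0,0.02],
    [[0,0,0],0,0.02],
    [[0,0,0],0,0.02],
  ],
)

```text
time_s: 12.92
ee_pos: [0.437, 0.1206, 0.2722]
eef_rot: [3.142, 0.0, 3.055]
force: [0.2, -0.0, 0.5]
grip_width: 0.0204
grip_force: 0.0
```

Run:
```python
from h import *
o=get_obs();print(o["force"],o["ee_pos"],o["time_s"])
for n in("scene","top"):
    p=camera(n);save(p,n+"4")
    for r in spot_point("cover_lip",p)[:3]: print(n,r,deproj(p,r["at"],p["world_from_camera"]))
a=cv2.imread("pics/scene4.png")[100:240,160:320];b=cv2.imread("pics/top4.png")[130:270,150:310]
cv2.imwrite("pics/c4.png",cv2.resize(np.hstack([a,b]),None,fx=2.5,fy=2.5))
```

```text
[ 0.19210513 -0.01636277  0.53451391] [0.43703573 0.12062365 0.27217991] 12.9167
scene {'at': [0.5521, 0.3669], 'p': 0.83} [0.64541491 0.08980857 0.18561897]
top {'at': [0.4439, 0.3122], 'p': 0.59} [7.06433586e-01 1.07236353e-01 6.11094851e-04]
```

View pics/c4.png

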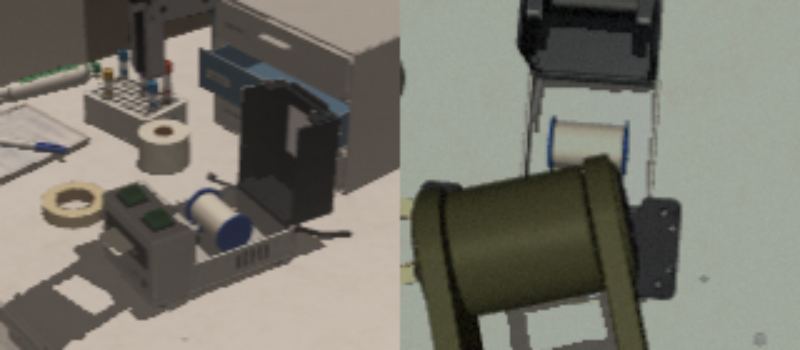

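The cover stands upright at its stop, lip at z≈0.186 as expected when fully open. The keys are up and the bystanders are in place.

```bash
python3 -c "
from station import *
print(hand_in())"
```

```text
the job is handed in; nothing more can be done
None
```

The job is handed in: I pressed both keys down together and held them until the cover sprung up, then pushed it gently back; in the last pictures it stands fully open at its stop, with the gripper clear and the label roll and tape in place (the amber bottle was out of frame, and the arm never went near it).

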